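# Slide the flask into the press and give the hand wheel one turn

## Task

Using the fingertips only to push, slide the denture flask in its carrier, by the carrier's upright tab, along the bed of the flask press until the flask is fully home against the back stop. Then push the press's hand wheel round clockwise (seen from above) by its upright handle through exactly one full turn, so that the handle is back where it began and the spring plate has come down on the flask, and wind it no further. Do not pinch or lift anything, touch the wheel only at its handle, and leave the jar, the bottle and the two plaster models where they stand.

Things in the scene. Friction and masses are not known exactly. Their poses are not given: they have to be found in the camera images.
- press: Flask press, fixed to the worktop: grey bed plate 14 mm thick, two 16 mm steel columns at x = 0, y = +-61 mm, grey crossbeam (top z = 142 mm, nuts to 155), spindle through it, spoked hand wheel on top. Origin: on the worktop, under the spindle axis; +x points to the back of the press (the way the flask is pushed), +y to its left, z up. Bed from x = -105 to +67, y = +-74 mm.
- back_stop (a point): Middle of the front face of the steel back stop (20 mm high, 99 mm wide) on the bed, at x = +50, y = 0, z = 24 mm in the press frame; same axes as the press. Two steel rails, 8 mm high, inner faces at y = +-41.5 mm, lead to it from the front of the bed (its top is z = 14 mm).
- flask_mid (a point): Centre of the shut brass denture flask (100 x 79 mm, its top 60 mm over the bed), fixed in its steel carrier; together a loose sled of about 0.55 kg that slides on the bed between the rails, 1.5 mm play each side, axes as the press. It starts with this point 25 to 45 mm in front of home. At home the flask's back touches the stop and this point is on the spindle axis (x = 0), z = 44 mm.
- push_tab (a point): Middle of the front face (looking to -x of the press) of the carrier's upright tab, a steel plate 64 mm wide, 8 mm thick, which stands up to 48 mm above the bed; 130 mm in front of flask_mid. This point is 38 mm above the worktop. Push it along +x of the press; the sled resists with 2 to 6 N.
- wheel_handle (a point): Middle of the hand wheel's upright handle, a black sleeve that spins freely on its pin: 8 to 10 mm radius, from 22 mm below to 22 mm above this point. It stands on the rim, 46 mm from the spindle axis, at z about 203 mm (it falls 4 mm in one turn). The top of the rim is 25 mm below this point.
- wheel_hub (a point): Top of the nut on the wheel's hub, on the spindle axis (z about 188 mm); the small threaded end stands 4 mm higher. The wheel is 104 mm over its rim, whose underside is at z about 166 mm. Behind the press stand a mill (from world x = 0.61 m, 0.40 m high) and a pressure unit (x = 0.58 m, 0.39 m high); a magnifier lamp stands to the right, from y = -0.38 m, 0.31 m high.
- press_wheel (a joint): Angle of the hand wheel, rad, growing clockwise seen from above; the wheel stays where it is left (moderate friction, about 3 N at the handle). At 0 the handle stands over the front of the press (its -x side); it starts between -2 and +2. One turn adds 6.28 and lowers the spindle by 4 mm. The screw ends at -2.6 and 9.6.
- press_spindle: The screw spindle, which carries the wheel, its handle and the spring plate; origin on the spindle axis, at worktop level when the wheel is at 0.
- press_plate: The steel spring plate (70 x 64 x 9 mm) under the spindle; origin at the centre of its underside. At the start it hangs 0.7 to 3.3 mm above the top of a flask pushed under it; one turn brings it down on the flask, where its spring (3 N/mm, 6 N at first touch) yields.
- paste_jar: Bystander: a white round jar, 51 mm across, 46 mm high, loose; origin at the centre of its underside.
- dropper_bottle: Bystander: an amber bottle with a black dropper cap, 34 mm across, 102 mm high, loose; origin at the centre of its underside.
- arch_2: Bystander: a plaster model of a dental arch, 50 x 61 x 31 mm, loose; origin at the centre of its underside.
- arch_3: Bystander: a second plaster model of a dental arch, 50 x 61 x 31 mm, loose; origin at the centre of its underside.
- flask: The same loose sled, flask and carrier in one; origin 30 mm below flask_mid, on the bed.

How it is judged:
On the way, in this order (a step that is already met when the one before it is completed fails the run):
1. the flask is pushed home against the back stop before the wheel is turned (x of flask_mid in the frame of press above -0.0025 m and distance of wheel_handle from where it was at the start of the episode below 0.008 m), for 0.2 s.
2. the wheel has been turned clockwise about half way, by its handle (distance of wheel_handle from where it was at the start of the episode above 0.08 m and value of joint press_wheel above 0.5 rad).
At the end, for the whole second after the job is handed in: The flask stands on the bed within 2.5 mm of the back stop, the wheel has made exactly one turn clockwise from where it began (its handle within 11 mm of its starting point, about 13 degrees either way), it is at rest, and the spring plate bears on the flask with more than 4 N (x of flask_mid in the frame of press above -0.0025 m and z of flask_mid in the frame of press below 0.047 m and distance of wheel_handle from where it was at the start of the episode below 0.0112 m and value of joint press_wheel between 3.4 and 9.2 rad and contact force between press_plate and flask above 4 N and velocity of joint press_wheel between -0.05 and 0.05 rad/s); the robot touches nothing.
It fails at once if the flask is lifted or tipped (z of flask_mid in the frame of press above 0.051 m or angle between flask_mid's own z axis and vertical above 0.1 rad).
It fails at once if the wheel is wound well past one turn (more than about 40 degrees) (distance of press_spindle from where it was at the start of the episode above 0.00445 m).
It fails at once if the handle or the carrier's tab is taken between the fingers ((horizontal distance between the grasp point and wheel_handle below 0.007 m and z of the grasp point in the frame of wheel_handle between -0.03 and 0.029 m) or (x of the grasp point in the frame of push_tab between -0.003 and 0.011 m and y of the grasp point in the frame of push_tab between -0.038 and 0.038 m and z of the grasp point in the frame of push_tab between -0.03 and 0.03 m)).
It fails at once if the wheel is pushed elsewhere than at its handle, or the flask and carrier elsewhere than at the tab ((contact force between the fingers and press_spindle above 2 N and distance between the grasp point and wheel_handle above 0.055 m) or (contact force between the fingers and flask above 2 N and distance between the grasp point and push_tab above 0.06 m)).
It fails at once if a bystander is moved (distance of any of paste_jar, dropper_bottle, arch_2, arch_3 from where it was at the start of the episode above 0.015 m).
It also fails if it takes over 67 s, if anything falls off the work surface, if the arm or the gripper's body presses on something with over 40 N, if the wrist force passes 120 N, or if a joint passes its speed limit or range.

## Robot

A 7-joint arm with a two-finger parallel gripper is mounted at the origin on a cart in front of the work surface, level with it; the furniture and walls round the work are solid. World frame = base frame: x ahead of the robot, y to its left, z up, the work surface at z = 0. Lengths are in m, angles in rad, forces in N, time in s.
With the tool pointing down it reaches from about 0.4 to 0.875 m from the base axis. Payload 19.3 kg.
Tool frame: the origin (TCP) lies on the mounting face of the last link; the fingertips stand 173 mm ahead of it and the grasp point (between the pads) lies 155 mm ahead of it (bot.grip_point_offset is the distance from the TCP to the grasp point, in m); z points along the fingers, y is the line along which they close (so a half turn about z gives the same grasp; the last joint's range is limited). The gripper opens to 85 mm and grips with 20 to 120 N. Pads are 22 mm wide; open, the fingers measure 114 mm over their backs; the gripper's body (76 mm by 85 mm) begins 54 mm behind the grasp point. The pads swing forward as they close: fully open they stand 13 mm farther back than shut.
Start: joints at [1.217, 0.521, -0.036, 1.599, 0.021, 1.021, -0.113], TCP at [0.175, -0.6, 0.405] pointing down, gripper open.
Joint ranges: [-2.91, 2.91], [-0.3, 2.13], [-1.5, 1.42], [0.17, 2.43], [-1.26, 4.41], [0.16, 1.93], [-2.52, 2.52]. Speed limits (rad/s): [1.89, 1.89, 2.39, 2.39, 3.01, 3.01, 3.01].

## Interface

Orientations are given as [roll, pitch, yaw] about the fixed x, y, z axes, in that order (R = Rz(yaw) Ry(pitch) Rx(roll)).
In Python, from workcell import bot gives the robot as it stands.
- The arm moves only by the tool arm_command, never from a script. Its argument "deltas" is a list of rows, each a list of 3 entries, a list of its own where there are three numbers: the shift along the tool's x, y, z in cm, then the turn, a rotation vector about the tool's x, y, z in rad, then the finger opening in cm, from 0 to 8.54. In form: [[[tx, ty, tz], [rx, ry, rz], claw], ...]. A call has 1 to 20 rows; each row shifts and turns the commanded pose from where the row before left it, along the tool's axes as they then stand; what a row does not reach is not made up. A row lasts 1/10 s, in which the tool goes at most 50 mm and 8.59 degrees, less where a joint would pass 70% of its speed; a pose out of reach is approached as far as the arm can. A call with a gripper value outside its range is refused whole. The fingers move at their own pace and stop on an object; "newtons" is the grip in N (left out, the last holds). Time passes only in rows, so rows that do not move let the fingers close. It gives the time, the measured TCP pose, the force, the opening and the grip force at its end, in the units of the state.
- bot.observe(): the state, without advancing time (a new reading comes with each control period).
- bot.grab_frame(name): name is "scene" or "top"; returns a dict with "frame" (400x640x3 uint8, red, green, blue), "K" (3x3 intrinsics, pixels), "rvec" (rotation vector, rad) and "tvec" (3), from world to camera coordinates, as OpenCV has them. Camera axes: x right, y down, z forward; pixel columns grow to the right and rows downward; lengths in m; the calibration is good to about 2 mm. A picture is of the moment at which its call begins. There is no depth.
- bot.job_done(): hands the job in; it is judged then, once.
Trained networks look in a picture, given as the dict that the camera call returned (one of the last four; its "shot" number tells which), for a name from the list of things; names that differ only in an ending like _2 or _b are one class to them, and where a whole thing is asked for, a point or a joint stands for the part that bears it (a point fixed in the world has none). Each returns a list of dicts, best first, with "p" (0 to 1); they miss things now and then, are a little off and sometimes report something else, mostly with a low value. They report only what shows in the picture. A call takes as long as a camera call.
- bot.find_in(name, picture): "rect" ([left, top, width, height] in pixels, round what is visible of it).
- bot.mark_of(name, picture): "at" ([column, row] in pixels: a listed point, or the origin of a listed thing).
The state is a dict: "clock": time; "qpos": joint angles; "qd": joint speeds; "joint_efforts": joint torques, N m; "position": TCP position; "tool_rot": TCP orientation; "force": force on the tool from outside, world axes, zero at the start; "moment": the same for the moment, N m; "grip_width": finger opening in m; "finger_force": force on a finger pad.
Only numpy, scipy, OpenCV 4.12 (cv2) and the standard library are available. Lean on these libraries where they do the work, as an engineer would, in place of code of your own. Each camera call takes 0.05 s, during which the arm holds its last target. There are 200 camera calls.

## Working session

There is one attempt and no reset: what is moved stays moved. The work goes in short steps, Python scripts to look and compute and a tool call to move; the robot and the scene stay as the last step left them, time stands still between calls to the robot, and variables do not carry over. Pictures are saved under pics/ and viewed, at most 10 in all, crops included, and the job is handed in when it is done.

Besides the shell and the picture viewer there is one more tool, called after "Call:" in YAML: its name, and indented under it one key for each argument. arm_command: Moves the arm, as the interface text tells. Its arguments: {"type":"object","properties":{"deltas":{"type":"array","items":{"type":"array"}},"newtons":{"type":"number"}},"required":["deltas"]}

```bash
mkdir -p pics; cat > h.py <<'E'
import numpy as np, cv2
from workcell import bot
names=["press","back_stop","flask_mid","push_tab","wheel_handle","wheel_hub","paste_jar","dropper_bottle","arch_2"]
def ray(f,uv):
    R=cv2.Rodrigues(np.array(f["rvec"],float))[0];t=np.array(f["tvec"],float).ravel()
    d=R.T@np.linalg.inv(f["K"])@np.array([uv[0],uv[1],1.]); return -R.T@t,d
def atz(f,uv,z):
    c,d=ray(f,uv); return c+d*(z-c[2])/d[2]
def tri(fs,uvs):
    A=np.zeros((3,3));b=np.zeros(3)
    for f,u in zip(fs,uvs):
        c,d=ray(f,u);d=d/np.linalg.norm(d);P=np.eye(3)-np.outer(d,d);A+=P;b+=P@c
    return np.linalg.solve(A,b)
def proj(f,p): return cv2.projectPoints(np.array(p,float).reshape(-1,1,3),np.array(f["rvec"],float),np.array(f["tvec"],float),np.array(f["K"],float),None)[0].reshape(-1,2)
def save(f,n,crop=None,s=1):
    im=f["frame"][:,:,::-1]
    if crop: x,y,w,h=crop; im=im[y:y+h,x:x+w]
    cv2.imwrite("pics/"+n,cv2.resize(im,None,fx=s,fy=s,interpolation=cv2.INTER_CUBIC))
E
python3 - <<'E'
from h import *
np.set_printoptions(precision=4,suppress=True)
a=bot.grab_frame("scene");b=bot.grab_frame("top")
save(a,"s0.png");save(b,"t0.png")
for n in names:
    A=bot.mark_of(n,a);B=bot.mark_of(n,b)
    print(n,[(np.round(x["at"],1).tolist(),round(x["p"],2)) for x in A[:3]],[(np.round(x["at"],1).tolist(),round(x["p"],2)) for x in B[:3]])
    if A and B: print("  ",tri([a,b],[A[0]["at"],B[0]["at"]]))
print(bot.observe())
E
```

```text
press [([354.8, 277.4], 0.8), ([354.7, 256.6], 0.2)] [([376.5, 234.5], 0.95)]
   [ 0.5095 -0.1527 -0.0044]
back_stop [([372.7, 285.7], 0.9)] [([398.5, 230.6], 0.69)]
   [ 0.5285 -0.2016  0.0204]
flask_mid [([349.3, 255.8], 0.93)] [([366.1, 233.5], 0.62)]
   [ 0.5024 -0.124   0.0444]
push_tab [([314.0, 227.3], 0.68)] [([315.9, 231.5], 0.85)]
   [0.4732 0.0004 0.0237]
wheel_handle [([381.8, 210.1], 0.62)] [([389.6, 199.8], 0.75), ([365.2, 229.9], 0.38)]
   [ 0.5613 -0.1441  0.1889]
wheel_hub [([357.5, 222.3], 0.94), ([296.5, 172.8], 0.57)] [([389.2, 219.1], 0.78)]
   [ 0.5132 -0.1507  0.1842]
paste_jar [([313.2, 204.8], 0.83)] [([285.4, 211.4], 0.68)]
   [ 0.5077  0.0931 -0.    ]
dropper_bottle [([295.7, 171.9], 0.55)] [([233.7, 194.1], 0.52)]
   [ 0.5159  0.2414 -0.0057]
arch_2 [([392.4, 320.5], 0.98), ([305.6, 155.6], 0.63)] [([428.1, 237.4], 0.75), ([224.2, 173.0], 0.71)]
   [ 0.5336 -0.2819  0.0018]
{'clock': 1.0, 'qpos': array([ 1.2168,  0.5214, -0.0363,  1.5995,  0.0212,  1.0211, -0.1128]), 'qd': array([ 0.0016,  0.0006, -0.0004, -0.0012,  0.0016, -0.0008,  0.001 ]), 'joint_efforts': array([  0.0007, -92.6843,   1.9787, -37.0267,   0.0181,   0.0017,
         0.0001]), 'position': array([ 0.175 , -0.6   ,  0.4047]), 'tool_rot': array([-3.1416,  0.    ,  0.2838]), 'force': array([ 0.4636,  0.0609, -0.0692]), 'moment': array([-0.0281,  0.0123, -0.0158]), 'finger_force': 0.0, 'grip_width': 0.0853523529507539}
```

View pics/s0.png

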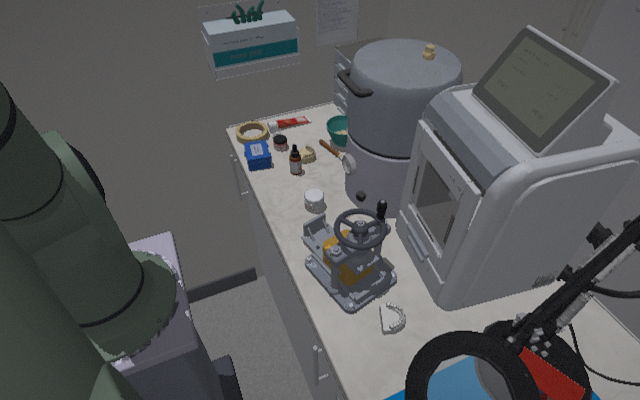

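View pics/t0.png

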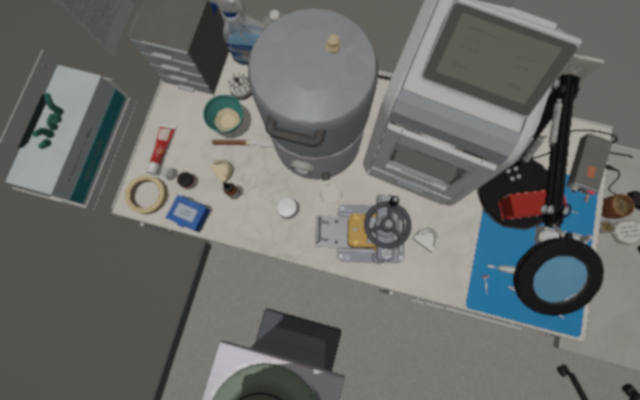

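```bash
cat > fit.py <<'E'
from h import *
from scipy.optimize import least_squares
def model(p):
    x,y,w,s,th=p; c,sn=np.cos(w),np.sin(w)
    P=lambda a,b,z: [x+c*a-sn*b,y+sn*a+c*b,z]
    hz=.203-.004*th/6.283
    return {"press":P(0,0,0),"back_stop":P(.05,0,.024),"flask_mid":P(s,0,.044),"push_tab":P(s-.13,0,.038),
     "wheel_hub":P(0,0,.188-.004*th/6.283),"wheel_handle":P(-.046*np.cos(th),.046*np.sin(th),hz)}
def fit(fs,p0):
    obs=[]
    for f in fs:
        for n in model(p0):
            for m in bot.mark_of(n,f)[:2]:
                if m["p"]>.4 and np.linalg.norm(proj(f,model(p0)[n])[0]-m["at"])<15: obs.append((f,n,np.array(m["at"]))); break
    res=lambda p:np.concatenate([proj(f,model(p)[n])[0]-u for f,n,u in obs])
    r=least_squares(res,p0,loss="soft_l1",x_scale=[.01,.01,.1,.01,.1])
    return r,[(n,np.round(e,1).tolist()) for (f,n,u),e in zip(obs,res(r.x).reshape(-1,2))]
E
python3 - <<'E'
from fit import *
np.set_printoptions(precision=4,suppress=True)
fs=[bot.grab_frame(n) for n in ["scene","top","scene","top"]]
r,o=fit(fs,[.511,-.152,-1.35,-.03,1.8])
print(r.x,np.sqrt(np.diag(np.linalg.inv(r.jac.T@r.jac))));print(*o,sep="\n")
for k in ["push_tab","wheel_handle","back_stop"]:print(k,model(r.x)[k])
save(fs[0],"s1.png",(270,150,160,190),3.1)
# overlay
for f,n,cr in((fs[0],"s2.png",(285,185,130,140)),(fs[1],"t2.png",(300,180,150,100))):
    im=cv2.resize(f["frame"][:,:,::-1],None,fx=5,fy=5,interpolation=cv2.INTER_CUBIC)
    x,y,w,s,th=r.x;c,sn=np.cos(w),np.sin(w)
    def L(pts,col,cl=True):
        q=proj(f,[[x+c*a-sn*b,y+sn*a+c*b,z] for a,b,z in pts]);cv2.polylines(im,[np.int32(q*5+2)],cl,col,1)
    L([(-.105,-.074,.014),(.067,-.074,.014),(.067,.074,.014),(-.105,.074,.014)],(0,255,0))
    L([(s-.13,-.032,.062),(s-.122,-.032,.062),(s-.122,.032,.062),(s-.13,.032,.062)],(0,0,255))
    L([(.052*np.cos(t),.052*np.sin(t),.172) for t in np.linspace(0,6.28,40)],(255,0,0))
    hx,hy=-.046*np.cos(th),.046*np.sin(th)
    L([(hx,hy,.181),(hx,hy,.225)],(0,255,255),False)
    X,Y,W,H=[5*v for v in cr];cv2.imwrite("pics/"+n,im[Y:Y+H,X:X+W][:600,:800])
E
```

```text
[ 0.5118 -0.1528 -1.2877 -0.026   1.8242] [0.0011 0.0015 0.0123 0.0021 0.0669]
('press', [-0.7, -3.6])
('flask_mid', [-0.6, -0.8])
('push_tab', [0.8, -0.2])
('wheel_hub', [-0.7, 1.4])
('wheel_handle', [0.2, -2.7])
('press', [2.6, -2.1])
('back_stop', [-2.1, 1.6])
('flask_mid', [3.9, -1.9])
('push_tab', [0.6, 0.1])
('wheel_hub', [-2.8, 2.9])
('wheel_handle', [2.7, -0.4])
('press', [-2.4, -0.5])
('back_stop', [1.9, 0.6])
('flask_mid', [-0.9, 1.8])
('push_tab', [-2.6, -1.1])
('wheel_hub', [1.5, 1.4])
('wheel_handle', [-2.4, -1.0])
('press', [4.1, -1.9])
('flask_mid', [1.6, -3.7])
('push_tab', [-1.8, 0.4])
('wheel_hub', [-0.6, 3.4])
('wheel_handle', [3.5, -1.8])
push_tab [np.float64(0.4682405436729655), np.float64(-0.0030141034872370742), 0.038]
wheel_handle [np.float64(0.5577855961810975), np.float64(-0.15141275906038248), np.float64(0.2018386501237966)]
back_stop [np.float64(0.5257716314392328), np.float64(-0.20078813170117124), 0.024]
```

View pics/s2.png

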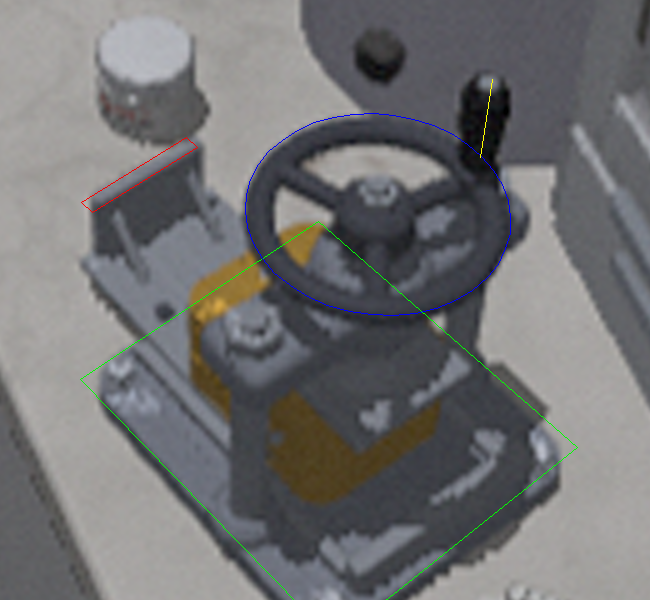

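View pics/t2.png

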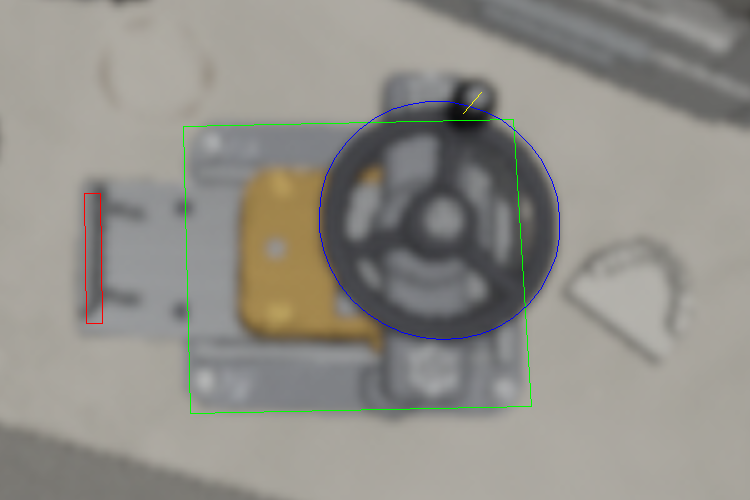

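```bash
cat >> h.py <<'E'
from scipy.spatial.transform import Rotation as Ro
HUB=np.array([.5118,-.1528]);W=-1.2877
def pw(a,b): c,s=np.cos(W),np.sin(W); return HUB+[c*a-s*b,s*a+c*b]
def way(pts,R=None,p=None):
    o=bot.observe(); R=Ro.from_euler("xyz",o["tool_rot"]) if R is None else R
    p=o["position"] if p is None else p
    for q in pts:
        d=R.inv().apply(np.array(q)-p)*100; print(np.round(d,2),round(float(np.linalg.norm(d)),1)); p=np.array(q)
E
python3 - <<'E'
from h import *
a=pw(-.156-.037,0);print(a)
way([[.40,-.25,.45],[*a,.45],[*a,.20]])
# pressure unit / mill pixels
f=bot.grab_frame("top")
for uv,z in (((325,176),.2),((258,100),.39),((376,90),.39),((370,180),.2),((378,100),.40),((362,180),.02)): print(uv,atz(f,uv,z))
E
```

```text
[0.4578893  0.03251766]
[ 31.4  -27.3   -4.53] 41.9
[ 13.47 -25.5   -0.  ] 28.8
[ 0. -0. 25.] 25.0
(325, 176) [0.5718451  0.00315392 0.2       ]
(258, 100) [0.62152395 0.1338876  0.39      ]
(376, 90) [ 0.69118151 -0.05589157  0.39      ]
(370, 180) [ 0.58819131 -0.09205097  0.2       ]
(378, 100) [ 0.6689458  -0.06339094  0.4       ]
(362, 180) [ 0.63400007 -0.07972961  0.02      ]
```

Call:
arm_command:
  deltas:
    - [[0,0,-2.25],[0,0,0],0]
    - [[0,0,-2.25],[0,0,0],0]
    - [[2.6,-2.3,0],[0,0,0],0]
    - [[2.6,-2.3,0],[0,0,0],0]
    - [[2.6,-2.3,0],[0,0,0],0]
    - [[2.6,-2.3,0],[0,0,0],0]
    - [[2.6,-2.3,0],[0,0,0],0]
    - [[2.6,-2.3,0],[0,0,0],0]
    - [[2.6,-2.3,0],[0,0,0],0]
    - [[2.6,-2.3,0],[0,0,0],0]
    - [[2.6,-2.3,0],[0,0,0],0]
    - [[2.6,-2.3,0],[0,0,0],0]
    - [[2.6,-2.3,0],[0,0,0],0]
    - [[2.6,-2.3,0],[0,0,0],0]
    - [[0,0,0],[0,0,0],0]
  newtons: 40

```text
clock: 3.95
position: [0.3993, -0.2442, 0.45]
tool_rot: [-3.141, -0.001, 0.289]
force: [-0.1, -0.4, 0.1]
grip_width: 0.0001
finger_force: 0.0
```

```bash
python3 - <<'E'
from h import *
o=bot.observe();print(o["position"],o["tool_rot"],o["grip_width"],o["clock"],o["qpos"])
a=pw(-.156-.037,0)
way([[*a,.45],[*a,.20]])
E
```

```text
[ 0.39926361 -0.24422039  0.44995934] [-3.14118152e+00 -1.40581950e-03  2.89099048e-01] 6.805251697509826e-05 3.95 [ 0.62020183  0.22493867 -0.2339105   1.93197015  0.06041175  0.99061595
 -0.92281968]
[ 13.51 -24.85   0.03] 28.3
[-4.0e-02  1.0e-02  2.5e+01] 25.0
```

Call:
arm_command:
  deltas:
    - [[1.35,-2.5,0],[0,0,0],0]
    - [[1.35,-2.5,0],[0,0,0],0]
    - [[1.35,-2.5,0],[0,0,0],0]
    - [[1.35,-2.5,0],[0,0,0],0]
    - [[1.35,-2.5,0],[0,0,0],0]
    - [[1.35,-2.5,0],[0,0,0],0]
    - [[1.35,-2.5,0],[0,0,0],0]
    - [[1.35,-2.5,0],[0,0,0],0]
    - [[1.35,-2.5,0],[0,0,0],0]
    - [[1.35,-2.5,0],[0,0,0],0]
    - [[0,0,2.5],[0,0,0],0]
    - [[0,0,2.5],[0,0,0],0]
    - [[0,0,2.5],[0,0,0],0]
    - [[0,0,2.5],[0,0,0],0]
    - [[0,0,2.5],[0,0,0],0]
    - [[0,0,2.5],[0,0,0],0]
    - [[0,0,0],[0,0,0],0]

```text
clock: 5.65
position: [0.4562, 0.0297, 0.2976]
tool_rot: [-3.141, 0.004, 0.284]
force: [0.5, -0.4, 1.2]
grip_width: 0.0002
finger_force: 0.0
```

```bash
python3 - <<'E'
from h import *
f=bot.grab_frame("scene")
o=bot.observe();print(o["position"],o["tool_rot"],o["clock"],o["force"])
a=pw(-.156-.037,0)
way([[*a,.20]])
save(f,"s3.png",(250,130,160,160),3.7)
E
```

```text
[0.45664761 0.02992797 0.29918593] [-3.14112667e+00  2.23518030e-03  2.83836841e-01] 5.7 [-0.60131628  0.28945484  0.57964766]
[ 0.21 -0.21  9.92] 9.9
```

View pics/s3.png

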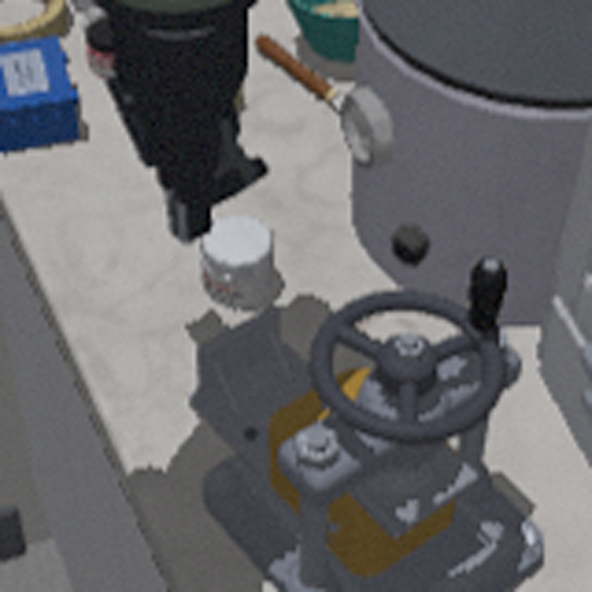

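Call:
arm_command:
  deltas:
    - [[0.1,-0.1,2.4],[0,0,0],0]
    - [[0.1,-0.1,2.4],[0,0,0],0]
    - [[0,0,2.4],[0,0,0],0]
    - [[0,0,2.2],[0,0,0],0]
    - [[0,0,0],[0,0,0],0]
    - [[0,0,0],[0,0,0],0]

```text
clock: 6.3
position: [0.4587, 0.0326, 0.2069]
tool_rot: [3.141, -0.001, 0.284]
force: [1.2, 0.4, 0.6]
grip_width: -0.0005
finger_force: 0.0
```

```bash
python3 - <<'E'
from h import *
f=bot.grab_frame("scene")
o=bot.observe();print(o["position"],o["tool_rot"],o["clock"],o["force"])
save(f,"s4.png",(270,150,130,130),4.5)
E
```

```text
[0.45879108 0.03261424 0.2072242 ] [ 3.14116291e+00 -1.67465504e-03  2.83616028e-01] 6.35 [ 0.28388324 -0.76289149  0.02322339]
```

View pics/s4.png

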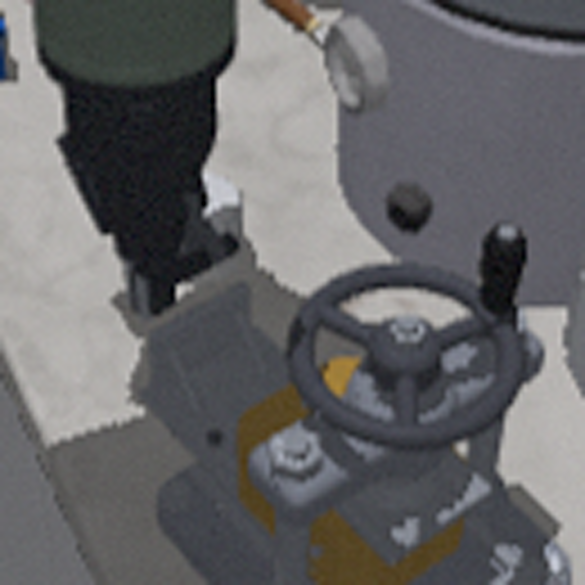

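Call:
arm_command:
  deltas:
    - [[0,0.3,0],[0,0,0],0]
    - [[0,0.3,0],[0,0,0],0]
    - [[0,0.3,0],[0,0,0],0]
    - [[0,0.3,0],[0,0,0],0]
    - [[0,0.3,0],[0,0,0],0]
    - [[0,0.3,0],[0,0,0],0]
    - [[0,0.3,0],[0,0,0],0]
    - [[0,0.3,0],[0,0,0],0]

```text
clock: 7.15
position: [0.4649, 0.0098, 0.2057]
tool_rot: [-3.141, -0.0, 0.284]
force: [-1.4, 5.0, 0.8]
grip_width: -0.0002
finger_force: 2.8
```

Call:
arm_command:
  deltas:
    - [[0,0.3,0],[0,0,0],0]
    - [[0,0.3,0],[0,0,0],0]
    - [[0,0.3,0],[0,0,0],0]
    - [[0,0.3,0],[0,0,0],0]

```text
clock: 7.55
position: [0.4682, -0.0016, 0.2056]
tool_rot: [-3.141, 0.0, 0.284]
force: [-3.4, 6.3, 2.5]
grip_width: -0.0001
finger_force: 3.5
```

Call:
arm_command:
  deltas:
    - [[0,0.2,0],[0,0,0],0]
    - [[0,0.2,0],[0,0,0],0]
    - [[0,0.2,0],[0,0,0],0]
    - [[0,0.2,0],[0,0,0],0]

```text
clock: 7.95
position: [0.4701, -0.0089, 0.2056]
tool_rot: [-3.14, 0.001, 0.285]
force: [-5.9, 9.4, 4.8]
grip_width: -0.0
finger_force: 5.1
```

Call:
arm_command:
  deltas:
    - [[0,0.2,0],[0,0,0],0]
    - [[0,0.2,0],[0,0,0],0]

```text
clock: 8.15
position: [0.4711, -0.0127, 0.2056]
tool_rot: [-3.14, 0.001, 0.285]
force: [-7.3, 9.2, 6.1]
grip_width: -0.0
finger_force: 6.0
```

Call:
arm_command:
  deltas:
    - [[0,0.15,0],[0,0,0],0]
    - [[0,0.15,0],[0,0,0],0]

```text
clock: 8.35
position: [0.4717, -0.0152, 0.2056]
tool_rot: [-3.14, 0.001, 0.285]
force: [-12.2, 22.2, 10.6]
grip_width: -0.0001
finger_force: 12.6
```

```bash
python3 - <<'E'
from fit import *
np.set_printoptions(precision=4,suppress=True)
o=bot.observe();print(o["force"])
f=bot.grab_frame("scene");g=bot.grab_frame("top")
print(bot.observe()["force"])
for q in (f,g):
  for n in("flask_mid","push_tab","wheel_handle"):
    for s in (0,-.01): print(n,[(m["at"],m["p"]) for m in bot.mark_of(n,q)[:1]],proj(q,model([*HUB,W,s,1.824])[n])[0])
save(f,"s5.png",(285,185,130,120),5)
E
```

```text
[-12.219   22.1856  10.6454]
[-8.9264 13.4157  8.2471]
flask_mid [] [356.3244 264.7792]
flask_mid [] [353.2118 261.8985]
push_tab [([320.7, 235.0], 0.68)] [318.6617 231.5369]
push_tab [([320.7, 235.0], 0.68)] [316.0057 229.0696]
wheel_handle [([385.6, 211.8], 0.97)] [381.8881 208.8291]
wheel_handle [([385.6, 211.8], 0.97)] [381.8881 208.8291]
flask_mid [] [379.5355 230.8521]
flask_mid [] [375.5152 230.9336]
push_tab [([388.2, 220.0], 0.51)] [327.2829 232.2065]
push_tab [([388.2, 220.0], 0.51)] [323.2897 232.2876]
wheel_handle [([392.2, 202.7], 0.65)] [394.0581 200.3305]
wheel_handle [([392.2, 202.7], 0.65)] [394.0581 200.3305]
```

View pics/s5.png

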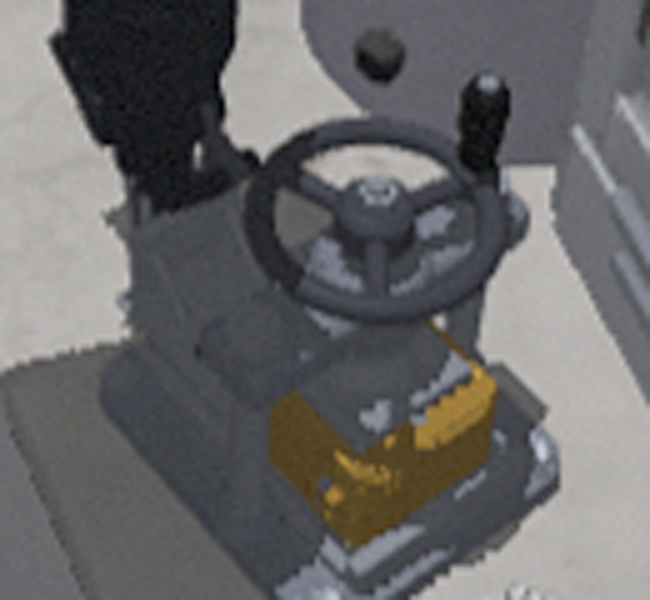

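Call:
arm_command:
  deltas:
    - [[0,0.15,0],[0,0,0],0]
    - [[0,0.15,0],[0,0,0],0]
    - [[0,0,0],[0,0,0],0]

```text
clock: 9.35
position: [0.4719, -0.0157, 0.2056]
tool_rot: [-3.137, 0.002, 0.288]
force: [-16.9, 33.0, 15.7]
grip_width: -0.0003
finger_force: 17.9
```

Call:
arm_command:
  deltas:
    - [[0,-1.5,0],[0,0,0],0]
    - [[0,-1.5,0],[0,0,0],0]
    - [[0,0,-2.5],[0,0,0],0]
    - [[0,0,-4],[0,0,0],0]
    - [[0,0,-4],[0,0,0],0]
    - [[0,0,-4],[0,0,0],0]
    - [[0,0,-4],[0,0,0],0]
    - [[0,0,-4],[0,0,0],0]
    - [[0,0,-2.5],[0,0,0],0]
    - [[0,0,0],[0,0.1,0],0]
    - [[0,0,0],[0,0.1,0],0]
    - [[0,0,0],[0,0,0],0]
    - [[0,0,0],[0,0,0],0]

```text
clock: 10.65
position: [0.4647, 0.0093, 0.4557]
tool_rot: [3.141, -0.197, 0.284]
force: [-0.8, 0.4, -0.3]
grip_width: -0.0002
finger_force: 0.0
```

```bash
python3 - <<'E'
from fit import *
np.set_printoptions(precision=4,suppress=True)
o=bot.observe();print(o["clock"],o["position"],o["tool_rot"],o["qpos"],o["force"])
fs=[bot.grab_frame(n) for n in ["scene","top","scene","top"]]
r,ob=fit(fs,[*HUB,W,0,1.82]);print(r.x);print(*ob,sep="\n")
R=Ro.from_euler("xyz",[np.pi,0,.2838])*Ro.from_rotvec([0,.2,0])
th=1.824;a=np.pi-th+np.radians(50);Rr=.045
g=np.array([*pw(Rr*np.cos(a),Rr*np.sin(a)),.214]);z=R.apply([0,0,1]);print(g,z)
t=g-.155*z; way([t+[0,0,.09],t],R)
E
```

```text
10.65 [0.4647 0.0093 0.4557] [ 3.1414 -0.197   0.2835] [ 0.2765  0.1836 -0.4721  1.9899  0.0887  0.7933 -1.524 ] [-0.7507  0.3642 -0.3157]
[ 0.5114 -0.152  -1.3013  0.004   1.9417]
('press', [-3.3, -0.8])
('back_stop', [-0.6, 1.1])
('flask_mid', [-0.1, 0.6])
('push_tab', [-0.6, 1.8])
('wheel_hub', [0.8, -0.2])
('wheel_handle', [-1.9, -1.1])
('back_stop', [0.8, -2.4])
('wheel_hub', [-0.6, 2.6])
('wheel_handle', [3.3, -3.5])
('press', [0.8, -1.6])
('back_stop', [-0.5, 3.3])
('flask_mid', [-1.3, 1.1])
('push_tab', [0.1, -1.6])
('wheel_hub', [0.4, 0.2])
('wheel_handle', [0.2, -0.6])
('press', [2.3, -1.6])
('back_stop', [-2.3, -0.3])
('wheel_hub', [-1.0, 0.8])
('wheel_handle', [4.9, -1.0])
[ 0.5397 -0.1175  0.214 ] [ 0.1907  0.0556 -0.9801]
[ 0.54 14.29  0.08] 14.3
[-1.79 -0.    8.82] 9.0
```

Call:
arm_command:
  deltas:
    - [[0.1,2.4,0],[0,0,0],0]
    - [[0.1,2.4,0],[0,0,0],0]
    - [[0.1,2.4,0],[0,0,0],0]
    - [[0.1,2.4,0],[0,0,0],0]
    - [[0.1,2.4,0],[0,0,0],0]
    - [[0,2.3,0],[0,0,0],0]
    - [[0,0,0],[0,0,0],0]
    - [[-0.3,0,1.5],[0,0,0],0]
    - [[-0.3,0,1.5],[0,0,0],0]
    - [[-0.3,0,1.5],[0,0,0],0]
    - [[-0.3,0,1.5],[0,0,0],0]
    - [[-0.3,0,1.5],[0,0,0],0]
    - [[-0.3,0,1.3],[0,0,0],0]
    - [[0,0,0],[0,0,0],0]

```text
clock: 13.45
position: [0.509, -0.1258, 0.3655]
tool_rot: [-3.14, -0.198, 0.284]
force: [0.0, -0.3, -0.1]
grip_width: -0.0001
finger_force: 0.0
```

```bash
python3 - <<'E'
from fit import *
np.set_printoptions(precision=4,suppress=True)
f=bot.grab_frame("scene");g=bot.grab_frame("top")
o=bot.observe();R=Ro.from_euler("xyz",o["tool_rot"]);G=o["position"]+.155*R.apply([0,0,1])
c,s=np.cos(W),np.sin(W);d=G[:2]-HUB;q=[c*d[0]+s*d[1],-s*d[0]+c*d[1]]
print(o["clock"],o["position"],G,"press",q,np.hypot(*q),np.degrees(np.arctan2(q[1],q[0])),o["force"])
A=f["frame"][120:270,290:440,::-1];B=g["frame"][130:280,310:460,::-1]
cv2.imwrite("pics/s6.png",cv2.resize(np.hstack([A,B]),None,fx=2.66,fy=2.66,interpolation=cv2.INTER_CUBIC))
E
```

```text
13.55 [ 0.5096 -0.126   0.3672] [ 0.5391 -0.1173  0.2153] press [np.float64(-0.026402951322313482), np.float64(0.03615427942427019)] 0.044768825752041594 126.14011940674699 [ 0.1625 -0.946   0.2535]
```

View pics/s6.png

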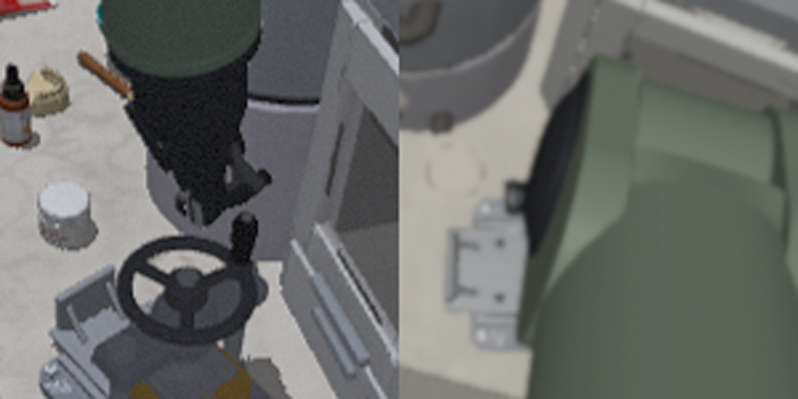

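```bash
cat >> h.py <<'E'
def state():
    o=bot.observe();R=Ro.from_euler("xyz",o["tool_rot"]);G=o["position"]+.155*R.apply([0,0,1])
    c,s=np.cos(W),np.sin(W);d=G[:2]-HUB;q=np.array([c*d[0]+s*d[1],-s*d[0]+c*d[1]]);F=o["force"]
    print("t",round(o["clock"],2),"press",q.round(4),"z",G[2].round(4),"R",np.hypot(*q).round(4),"psi",np.degrees(np.arctan2(q[1],q[0])).round(1),"F",np.array([c*F[0]+s*F[1],-s*F[0]+c*F[1]]).round(1),o["qpos"].round(2))
    return R,G,q
def circ(psis,Rr=.045,zt=None):
    R,G,q=state();out=[];p=G.copy()
    n=len(psis)
    for i,a in enumerate(np.radians(psis)):
        t=np.array([*pw(Rr*np.cos(a),Rr*np.sin(a)),G[2]+((zt or G[2])-G[2])*(i+1)/n])
        d=(R.inv().apply(t-p)*100).round(2);p=p+R.apply(d/100);out.append([d.tolist(),[0,0,0],0])
    print(out)
E
python3 -c "
from h import *
circ([122,118,115,113,111,109,107,105,103,101,99],zt=.2145)"
```

```text
t 13.55 press [-0.0264  0.0362] z 0.2153 R 0.0448 psi 126.1 F [ 1.  -0.1] [ 0.45  0.4  -0.38  1.95  0.11  0.63 -1.26]
[[[0.2, 0.26, 0.05], [0, 0, 0], 0], [[0.15, 0.27, 0.03], [0, 0, 0], 0], [[0.1, 0.21, 0.03], [0, 0, 0], 0], [[0.06, 0.14, 0.02], [0, 0, 0], 0], [[0.06, 0.15, 0.02], [0, 0, 0], 0], [[0.05, 0.15, 0.02], [0, 0, 0], 0], [[0.04, 0.15, 0.02], [0, 0, 0], 0], [[0.04, 0.15, 0.01], [0, 0, 0], 0], [[0.04, 0.15, 0.02], [0, 0, 0], 0], [[0.03, 0.15, 0.01], [0, 0, 0], 0], [[0.02, 0.16, 0.01], [0, 0, 0], 0]]
```

Call:
arm_command:
  deltas:
    - [[0.2,0.26,0.05],[0,0,0],0]
    - [[0.15,0.27,0.03],[0,0,0],0]
    - [[0.1,0.2,0.03],[0,0,0],0]
    - [[0,0,0],[0,0,0],0]

```text
clock: 13.95
position: [0.5162, -0.1325, 0.3669]
tool_rot: [3.141, -0.2, 0.283]
force: [0.0, 0.6, -0.2]
grip_width: -0.0001
finger_force: 0.0
```

Call:
arm_command:
  deltas:
    - [[0.06,0.15,0.02],[0,0,0],0]
    - [[0.06,0.15,0.02],[0,0,0],0]

```text
clock: 14.15
position: [0.5181, -0.1347, 0.3666]
tool_rot: [-3.142, -0.2, 0.284]
force: [0.2, -0.5, 1.1]
grip_width: -0.0005
finger_force: 0.0
```

Call:
arm_command:
  deltas:
    - [[0.05,0.15,0.02],[0,0,0],0]
    - [[0,0,0],[0,0,0],0]

```text
clock: 14.35
position: [0.519, -0.1361, 0.3664]
tool_rot: [-3.142, -0.2, 0.284]
force: [-0.9, -0.8, -0.5]
grip_width: -0.0001
finger_force: 0.0
```

Call:
arm_command:
  deltas:
    - [[0.04,0.15,0.02],[0,0,0],0]
    - [[0,0,0],[0,0,0],0]

```text
clock: 14.55
position: [0.5198, -0.1372, 0.3663]
tool_rot: [-3.141, -0.2, 0.284]
force: [-0.6, 1.3, 0.2]
grip_width: 0.0001
finger_force: 0.8
```

Call:
arm_command:
  deltas:
    - [[0.04,0.15,0.01],[0,0,0],0]
    - [[0,0,0],[0,0,0],0]

```text
clock: 14.75
position: [0.5207, -0.1386, 0.3663]
tool_rot: [-3.142, -0.2, 0.284]
force: [-0.2, 2.5, 0.9]
grip_width: 0.0001
finger_force: 1.0
```

```bash
python3 -c "
from h import *
circ(np.arange(99,99-360,-6),zt=.2115)"
```

```text
t 14.75 press [-0.0112  0.0433] z 0.2144 R 0.0447 psi 104.5 F [-2.4  0.5] [ 0.46  0.42 -0.37  1.92  0.11  0.65 -1.24]
[[[0.11, 0.41, 0.03], [0, 0, 0], 0], [[0.05, 0.47, 0.01], [0, 0, 0], 0], [[-0.0, 0.47, 0.01], [0, 0, 0], 0], [[-0.05, 0.47, -0.01], [0, 0, 0], 0], [[-0.1, 0.46, -0.01], [0, 0, 0], 0], [[-0.14, 0.45, -0.03], [0, 0, 0], 0], [[-0.19, 0.43, -0.03], [0, 0, 0], 0], [[-0.24, 0.41, -0.04], [0, 0, 0], 0], [[-0.27, 0.38, -0.05], [0, 0, 0], 0], [[-0.31, 0.35, -0.06], [0, 0, 0], 0], [[-0.34, 0.31, -0.07], [0, 0, 0], 0], [[-0.38, 0.28, -0.07], [0, 0, 0], 0], [[-0.4, 0.24, -0.07], [0, 0, 0], 0], [[-0.42, 0.19, -0.09], [0, 0, 0], 0], [[-0.44, 0.14, -0.08], [0, 0, 0], 0], [[-0.45, 0.1, -0.09], [0, 0, 0], 0], [[-0.46, 0.05, -0.08], [0, 0, 0], 0], [[-0.47, -0.0, -0.09], [0, 0, 0], 0], [[-0.46, -0.05, -0.09], [0, 0, 0], 0], [[-0.45, -0.1, -0.09], [0, 0, 0], 0], [[-0.44, -0.15, -0.08], [0, 0, 0], 0], [[-0.42, -0.19, -0.08], [0, 0, 0], 0], [[-0.4, -0.23, -0.08], [0, 0, 0], 0], [[-0.38, -0.28, -0.07], [0, 0, 0], 0], [[-0.34, -0.32, -0.07], [0, 0, 0], 0], [[-0.31, -0.35, -0.05], [0, 0, 0], 
[... 547 characters left out ...]
.07], [0, 0, 0], 0], [[0.38, -0.27, 0.08], [0, 0, 0], 0], [[0.39, -0.24, 0.09], [0, 0, 0], 0], [[0.43, -0.19, 0.09], [0, 0, 0], 0], [[0.43, -0.14, 0.09], [0, 0, 0], 0], [[0.45, -0.1, 0.1], [0, 0, 0], 0], [[0.46, -0.05, 0.1], [0, 0, 0], 0], [[0.46, 0.0, 0.09], [0, 0, 0], 0], [[0.46, 0.05, 0.1], [0, 0, 0], 0], [[0.45, 0.1, 0.1], [0, 0, 0], 0], [[0.44, 0.14, 0.09], [0, 0, 0], 0], [[0.42, 0.2, 0.09], [0, 0, 0], 0], [[0.4, 0.23, 0.09], [0, 0, 0], 0], [[0.37, 0.28, 0.08], [0, 0, 0], 0], [[0.34, 0.31, 0.07], [0, 0, 0], 0], [[0.31, 0.35, 0.07], [0, 0, 0], 0], [[0.27, 0.39, 0.06], [0, 0, 0], 0], [[0.23, 0.4, 0.05], [0, 0, 0], 0], [[0.19, 0.43, 0.04], [0, 0, 0], 0], [[0.14, 0.45, 0.04], [0, 0, 0], 0]]
```

Call:
arm_command:
  deltas:
    - [[0.1,0.4,0.03],[0,0,0],0]
    - [[0.05,0.47,0.01],[0,0,0],0]
    - [[0,0.47,0.01],[0,0,0],0]
    - [[-0.05,0.47,-0.01],[0,0,0],0]
    - [[-0.1,0.46,-0.01],[0,0,0],0]
    - [[-0.14,0.45,-0.03],[0,0,0],0]
    - [[-0.19,0.43,-0.03],[0,0,0],0]
    - [[-0.24,0.41,-0.04],[0,0,0],0]

```text
clock: 15.55
position: [0.5251, -0.1749, 0.3659]
tool_rot: [3.141, -0.2, 0.284]
force: [1.9, 1.9, -0.7]
grip_width: 0.0
finger_force: 1.3
```

```bash
python3 -c "
from fit import *
state()
f=bot.grab_frame('scene');h=bot.mark_of('wheel_handle',f)[:1];print(h)
print([(th,proj(f,model([*HUB,W,0,th])['wheel_handle'])[0].round(0)) for th in (1.8,2.1,2.4,2.7,3.)])
circ(np.arange(51,51-120,-6),zt=.213)"
```

```text
t 15.55 press [0.025  0.0375] z 0.214 R 0.045 psi 56.3 F [-1.3  2.4] [ 0.52  0.44 -0.37  1.88  0.1   0.67 -1.16]
[{'at': [385.6, 223.5], 'p': 0.83}]
[(1.8, array([382., 208.])), (2.1, array([385., 213.])), (2.4, array([385., 219.])), (2.7, array([384., 224.])), (3.0, array([381., 229.]))]
t 15.65 press [0.0253 0.0371] z 0.214 R 0.0449 psi 55.7 F [0.7 1. ] [ 0.52  0.44 -0.37  1.88  0.1   0.67 -1.16]
[[[-0.21, 0.3, -0.04], [0, 0, 0], 0], [[-0.31, 0.35, -0.05], [0, 0, 0], 0], [[-0.34, 0.31, -0.07], [0, 0, 0], 0], [[-0.38, 0.28, -0.07], [0, 0, 0], 0], [[-0.4, 0.24, -0.08], [0, 0, 0], 0], [[-0.42, 0.19, -0.08], [0, 0, 0], 0], [[-0.44, 0.14, -0.08], [0, 0, 0], 0], [[-0.45, 0.1, -0.09], [0, 0, 0], 0], [[-0.46, 0.05, -0.09], [0, 0, 0], 0], [[-0.46, 0.0, -0.08], [0, 0, 0], 0], [[-0.46, -0.05, -0.09], [0, 0, 0], 0], [[-0.46, -0.09, -0.09], [0, 0, 0], 0], [[-0.44, -0.15, -0.08], [0, 0, 0], 0], [[-0.42, -0.19, -0.08], [0, 0, 0], 0], [[-0.4, -0.24, -0.08], [0, 0, 0], 0], [[-0.37, -0.27, -0.07], [0, 0, 0], 0], [[-0.35, -0.32, -0.07], [0, 0, 0], 0], [[-0.31, -0.35, -0.05], [0, 0, 0], 0], [[-0.27, -0.38, -0.06], [0, 0, 0], 0], [[-0.23, -0.41, -0.04], [0, 0, 0], 0]]
```

Handle follows (wheel ≈ 2.7 rad). Continue.

Call:
arm_command:
  deltas:
    - [[-0.21,0.3,-0.04],[0,0,0],0]
    - [[-0.31,0.35,-0.05],[0,0,0],0]
    - [[-0.34,0.31,-0.07],[0,0,0],0]
    - [[-0.38,0.28,-0.07],[0,0,0],0]
    - [[-0.4,0.24,-0.08],[0,0,0],0]
    - [[-0.42,0.19,-0.08],[0,0,0],0]
    - [[-0.44,0.14,-0.08],[0,0,0],0]
    - [[-0.45,0.1,-0.09],[0,0,0],0]
    - [[-0.46,0.05,-0.09],[0,0,0],0]
    - [[-0.46,0,-0.08],[0,0,0],0]
    - [[-0.46,-0.05,-0.09],[0,0,0],0]
    - [[-0.46,-0.09,-0.09],[0,0,0],0]
    - [[-0.44,-0.15,-0.08],[0,0,0],0]
    - [[-0.42,-0.19,-0.08],[0,0,0],0]
    - [[-0.4,-0.24,-0.08],[0,0,0],0]

```text
clock: 17.15
position: [0.469, -0.2036, 0.3651]
tool_rot: [3.141, -0.2, 0.284]
force: [2.3, -1.1, -0.6]
grip_width: -0.0001
finger_force: 1.5
```

```bash
python3 -c "
from fit import *
f=bot.grab_frame('scene');h=bot.mark_of('wheel_handle',f)[:1];print(h)
print([(th,proj(f,model([*HUB,W,0,th])['wheel_handle'])[0].round(0)) for th in (3.6,3.9,4.2,4.5,4.8)])
circ(np.arange(-45,-165,-6),zt=.212)"
```

```text
[{'at': [355.5, 236.1], 'p': 0.69}]
[(3.6, array([369., 235.])), (3.9, array([361., 235.])), (4.2, array([354., 234.])), (4.5, array([347., 232.])), (4.8, array([342., 228.]))]
t 17.25 press [ 0.0366 -0.0248] z 0.2132 R 0.0442 psi -34.1 F [0.9 0.1] [ 0.64  0.38 -0.4   1.98  0.07  0.63 -1.05]
[[[-0.69, -0.48, -0.13], [0, 0, 0], 0], [[-0.31, -0.35, -0.06], [0, 0, 0], 0], [[-0.27, -0.38, -0.05], [0, 0, 0], 0], [[-0.23, -0.41, -0.04], [0, 0, 0], 0], [[-0.19, -0.43, -0.03], [0, 0, 0], 0], [[-0.14, -0.45, -0.02], [0, 0, 0], 0], [[-0.1, -0.46, -0.02], [0, 0, 0], 0], [[-0.05, -0.47, -0.0], [0, 0, 0], 0], [[-0.0, -0.47, 0.0], [0, 0, 0], 0], [[0.05, -0.47, 0.02], [0, 0, 0], 0], [[0.09, -0.46, 0.02], [0, 0, 0], 0], [[0.14, -0.45, 0.04], [0, 0, 0], 0], [[0.19, -0.43, 0.04], [0, 0, 0], 0], [[0.23, -0.4, 0.05], [0, 0, 0], 0], [[0.27, -0.39, 0.06], [0, 0, 0], 0], [[0.31, -0.35, 0.07], [0, 0, 0], 0], [[0.34, -0.31, 0.08], [0, 0, 0], 0], [[0.37, -0.28, 0.08], [0, 0, 0], 0], [[0.4, -0.23, 0.09], [0, 0, 0], 0], [[0.42, -0.19, 0.09], [0, 0, 0], 0]]
```

Call:
arm_command:
  deltas:
    - [[-0.35,-0.24,-0.07],[0,0,0],0]
    - [[-0.34,-0.24,-0.06],[0,0,0],0]
    - [[-0.31,-0.35,-0.06],[0,0,0],0]
    - [[-0.27,-0.38,-0.05],[0,0,0],0]
    - [[-0.23,-0.41,-0.04],[0,0,0],0]
    - [[-0.19,-0.43,-0.03],[0,0,0],0]
    - [[-0.14,-0.45,-0.02],[0,0,0],0]
    - [[-0.1,-0.46,-0.02],[0,0,0],0]
    - [[-0.05,-0.47,0],[0,0,0],0]
    - [[0,-0.47,0],[0,0,0],0]
    - [[0.05,-0.47,0.02],[0,0,0],0]
    - [[0.09,-0.46,0.02],[0,0,0],0]
    - [[0.14,-0.45,0.04],[0,0,0],0]
    - [[0.19,-0.43,0.04],[0,0,0],0]
    - [[0.23,-0.4,0.05],[0,0,0],0]
    - [[0.27,-0.39,0.06],[0,0,0],0]
    - [[0.31,-0.35,0.07],[0,0,0],0]

```text
clock: 18.95
position: [0.4437, -0.1393, 0.3642]
tool_rot: [-3.142, -0.2, 0.284]
force: [-1.0, -3.9, -0.9]
grip_width: 0.0
finger_force: 2.1
```

```bash
python3 -c "
from fit import *
f=bot.grab_frame('scene');h=bot.mark_of('wheel_handle',f)[:1];print(h)
print([(th,proj(f,model([*HUB,W,0,th])['wheel_handle'])[0].round(0)) for th in (5.4,5.7,6,6.3,6.6)])
circ(np.arange(-138,-138-114,-6),zt=.211)"
```

```text
[{'at': [342.4, 209.1], 'p': 0.7}]
[(5.4, array([337., 217.])), (5.7, array([338., 212.])), (6, array([341., 208.])), (6.3, array([345., 204.])), (6.6, array([351., 201.]))]
t 19.05 press [-0.0323 -0.0305] z 0.2123 R 0.0444 psi -136.6 F [1.  0.4] [ 0.55  0.32 -0.41  2.09  0.07  0.58 -1.18]
[[[0.04, -0.12, 0.01], [0, 0, 0], 0], [[0.35, -0.29, 0.08], [0, 0, 0], 0], [[0.39, -0.26, 0.09], [0, 0, 0], 0], [[0.41, -0.21, 0.09], [0, 0, 0], 0], [[0.43, -0.17, 0.09], [0, 0, 0], 0], [[0.45, -0.12, 0.1], [0, 0, 0], 0], [[0.45, -0.07, 0.1], [0, 0, 0], 0], [[0.46, -0.03, 0.1], [0, 0, 0], 0], [[0.46, 0.03, 0.1], [0, 0, 0], 0], [[0.45, 0.07, 0.1], [0, 0, 0], 0], [[0.45, 0.12, 0.1], [0, 0, 0], 0], [[0.43, 0.17, 0.09], [0, 0, 0], 0], [[0.41, 0.22, 0.09], [0, 0, 0], 0], [[0.38, 0.26, 0.09], [0, 0, 0], 0], [[0.36, 0.29, 0.07], [0, 0, 0], 0], [[0.32, 0.34, 0.08], [0, 0, 0], 0], [[0.29, 0.36, 0.06], [0, 0, 0], 0], [[0.25, 0.4, 0.06], [0, 0, 0], 0], [[0.21, 0.42, 0.05], [0, 0, 0], 0]]
```

Call:
arm_command:
  deltas:
    - [[0.2,-0.21,0.04],[0,0,0],0]
    - [[0.2,-0.2,0.05],[0,0,0],0]
    - [[0.39,-0.26,0.09],[0,0,0],0]
    - [[0.41,-0.21,0.09],[0,0,0],0]
    - [[0.43,-0.17,0.09],[0,0,0],0]
    - [[0.45,-0.12,0.1],[0,0,0],0]
    - [[0.45,-0.07,0.1],[0,0,0],0]
    - [[0.46,-0.03,0.1],[0,0,0],0]
    - [[0.46,0.03,0.1],[0,0,0],0]
    - [[0.45,0.07,0.1],[0,0,0],0]
    - [[0.45,0.12,0.1],[0,0,0],0]
    - [[0.43,0.17,0.09],[0,0,0],0]
    - [[0.41,0.22,0.09],[0,0,0],0]
    - [[0.38,0.26,0.09],[0,0,0],0]
    - [[0.36,0.29,0.07],[0,0,0],0]
    - [[0.32,0.34,0.08],[0,0,0],0]
    - [[0,0,0],[0,0,0],0]

```text
clock: 20.75
position: [0.5063, -0.1243, 0.3631]
tool_rot: [3.141, -0.201, 0.284]
force: [0.7, 0.7, -0.7]
grip_width: -0.0
finger_force: 0.2
```

```bash
python3 -c "
from fit import *
f=bot.grab_frame('scene');h=bot.mark_of('wheel_handle',f)[:1];print(h)
print([(th,proj(f,model([*HUB,W,0,th])['wheel_handle'])[0].round(0)) for th in (7.4,7.6,7.8,8.1,8.3)])
circ([-237,-241,-245,-249,-251.5,-253.5])"
```

```text
[{'at': [377.9, 209.4], 'p': 0.82}]
[(7.4, array([369., 202.])), (7.6, array([373., 204.])), (7.8, array([377., 206.])), (8.1, array([382., 210.])), (8.3, array([384., 213.]))]
t 20.85 press [-0.0291  0.0332] z 0.2113 R 0.0441 psi 131.2 F [-0.6  0.8] [ 0.45  0.4  -0.38  1.97  0.12  0.62 -1.27]
[[[0.45, 0.46, 0.09], [0, 0, 0], 0], [[0.15, 0.27, 0.03], [0, 0, 0], 0], [[0.14, 0.28, 0.03], [0, 0, 0], 0], [[0.12, 0.29, 0.03], [0, 0, 0], 0], [[0.07, 0.18, 0.01], [0, 0, 0], 0], [[0.05, 0.15, 0.01], [0, 0, 0], 0]]
```

Call:
arm_command:
  deltas:
    - [[0.22,0.23,0.04],[0,0,0],0]
    - [[0.23,0.23,0.05],[0,0,0],0]
    - [[0.15,0.27,0.03],[0,0,0],0]
    - [[0.14,0.28,0.03],[0,0,0],0]
    - [[0.12,0.29,0.03],[0,0,0],0]
    - [[0.05,0.13,0.01],[0,0,0],0]
    - [[0,0,0],[0,0,0],0]

```text
clock: 21.55
position: [0.5187, -0.1354, 0.363]
tool_rot: [3.141, -0.2, 0.283]
force: [-0.1, -0.1, 0.0]
grip_width: -0.0001
finger_force: 0.4
```

```bash
python3 -c "
from fit import *
f=bot.grab_frame('scene');h=bot.mark_of('wheel_handle',f)[:1];print(h)
circ([-249,-251.5,-253.5])"
```

```text
[{'at': [382.7, 211.4], 'p': 0.74}]
t 21.65 press [-0.0149  0.0423] z 0.2112 R 0.0448 psi 109.4 F [-0.4 -0.3] [ 0.46  0.42 -0.38  1.93  0.12  0.64 -1.25]
[[[-0.02, -0.12, -0.01], [0, 0, 0], 0], [[0.06, 0.18, 0.02], [0, 0, 0], 0], [[0.05, 0.15, 0.01], [0, 0, 0], 0]]
```

Call:
arm_command:
  deltas:
    - [[0.03,0.1,0.01],[0,0,0],0]
    - [[0.03,0.1,0.01],[0,0,0],0]
    - [[0,0,0],[0,0,0],0]
    - [[0,0,0],[0,0,0],0]

```text
clock: 22.05
position: [0.5198, -0.1369, 0.363]
tool_rot: [3.142, -0.2, 0.284]
force: [-1.0, 1.6, 1.4]
grip_width: 0.0003
finger_force: 1.0
```

Call:
arm_command:
  deltas:
    - [[-0.1,-0.4,0],[0,0,0],0]
    - [[-0.2,-0.6,0],[0,0,0],0]
    - [[0,-0.8,0],[0,0,0],0]
    - [[0.2,0,-1.2],[0,0,0],0]
    - [[0.5,0,-2.5],[0,0,0],0]
    - [[0.6,0,-3],[0,0,0],0]
    - [[0.6,0,-3],[0,0,0],0]
    - [[0,-3,0],[0,0,0],0]
    - [[0,-4,0],[0,0,0],0]
    - [[0,-4,0],[0,0,0],0]
    - [[0,-3,0],[0,0,0],0]
    - [[0,0,0],[0,0,0],0]

```text
clock: 23.25
position: [0.471, 0.0175, 0.4625]
tool_rot: [3.141, -0.201, 0.289]
force: [0.3, -0.9, -1.0]
grip_width: -0.0001
finger_force: 0.0
```

```bash
python3 - <<'E'
from fit import *
np.set_printoptions(precision=4,suppress=True)
state()
fs=[bot.grab_frame(n) for n in ["scene","top","scene","top"]]
r,ob=fit(fs,[*HUB,W,0,8.1]);print(r.x);print(*[o for o in ob if o[0]=="wheel_handle"])
for f in fs: print(bot.mark_of("wheel_handle",f)[:1], bot.mark_of("flask_mid",f)[:1])
A=fs[0]["frame"][185:305,285:415,::-1]
cv2.imwrite("pics/s7.png",cv2.resize(A,None,fx=5,fy=5,interpolation=cv2.INTER_CUBIC))
# template match of the handle top between start picture and now
s0=cv2.imread("pics/s0.png");now=fs[0]["frame"][:,:,::-1].copy()
t=s0[196:222,372:392];m=cv2.matchTemplate(now[180:240,350:410],t,cv2.TM_CCOEFF_NORMED);_,v,_,l=cv2.minMaxLoc(m);print("shift",l[0]+350-372,l[1]+180-196,v)
E
```

```text
t 23.25 press [-0.1751  0.0394] z 0.3107 R 0.1795 psi 167.3 F [0.9 0. ] [ 0.27  0.19 -0.48  1.97  0.09  0.81 -1.54]
[ 0.5111 -0.1532 -1.2865  0.0036  8.2056]
('wheel_handle', [-0.5, -2.8]) ('wheel_handle', [6.0, -1.6]) ('wheel_handle', [0.5, -1.4]) ('wheel_handle', [3.4, -1.0])
[{'at': [383.1, 214.9], 'p': 0.91}] [{'at': [358.9, 263.3], 'p': 0.68}]
[{'at': [389.9, 203.3], 'p': 0.94}] [{'at': [381.7, 228.4], 'p': 0.42}]
[{'at': [382.1, 213.5], 'p': 0.83}] [{'at': [356.6, 266.1], 'p': 0.94}]
[{'at': [392.5, 202.7], 'p': 0.73}] [{'at': [376.5, 232.4], 'p': 0.69}]
shift 0 1 0.9582926034927368
```

View pics/s7.png

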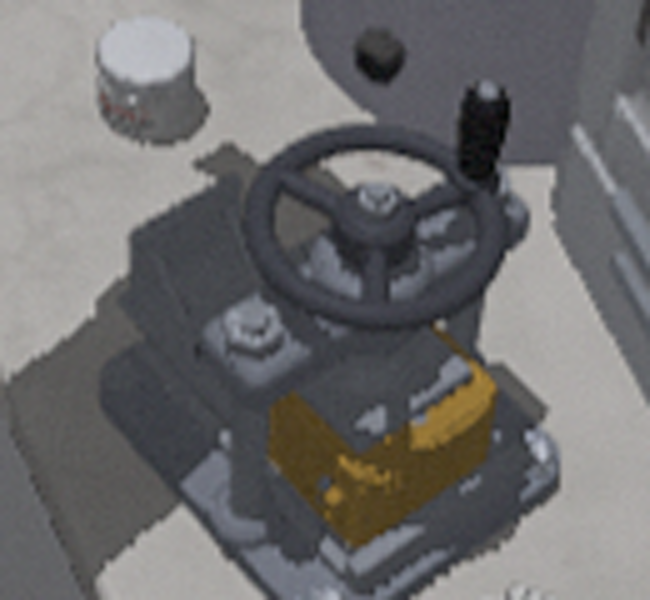

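The handle's picture is shifted by only (0, +1) px, which matches the 4 mm fall of one full turn. The flask is still at the stop, and the jar has not moved.

```bash
python3 -c "
from workcell import bot
print(bot.job_done())"
```

```text
the job is handed in; nothing more can be done
None
```

I pushed the flask home against the back stop, wound the wheel one full clockwise turn by its handle, and handed the job in at about 23.5 s with the arm clear; the contact force of the spring plate was not measured, and no verdict was returned.

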